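Turn a framed circuit board over the edge of a bench fixture

TASK

The framed green circuit board lies parts-side up on the two white slide rails in front of the blue fixture plate, and its solder side must be made ready for inspection. Only push it with the fingertips, never lift it clear: push it along the rails against the front edge of the plate until it tips up on its side and topples over onto the plate, then push it on across the plate, solder-side up, until its side lies square against the steel stop bar at the back. Leave the staple box, the tape roll and the glue stick where they are.

Things in the scene. Friction and masses are not known exactly. Their poses are not given: they have to be found in the camera images.
- plate: Fixed blue steel plate on the table, 158 x 180 mm, top 20 mm above the table, upright front face. Origin on the table; x points level from the front face (x = -70 mm) to the bare steel stop bar along the back (inner face at x = +70 mm; bar 180 mm long, 14 mm wide, standing 10 mm above the plate's top); y runs along the edge; z up.
- rails_mid (a point): Midway between two white slide rails fixed on the table in front of the plate (plate x = -190 mm, y = 0, z = 7 mm). They run along plate x from -70 to -310 mm at y = +42 and -42 mm, each 8 mm wide and 7 mm high: 76 mm of bare table lie between them, where closed fingertips can run lower than the board's underside. The plate's front face rises 13 mm above them.
- front_edge (a point): Middle of the plate's upper front edge (plate x = -70 mm, y = 0, z = 20 mm), axes as the plate. A firm push (about 8 N) of the board against the front face while the fingertips rise lifts the board's near side by friction; beyond some 20 degrees pushing on and up at its near edge tips it further. Toppled over, it overhangs the edge by about 13 mm.
- stop_face (a point): Middle of the foot of the stop bar's inner face (plate x = +70 mm, y = 0, z = 20 mm), axes as the plate.
- board: Loose green circuit board in a black plastic frame, 84 mm (its x) x 110 mm (y) x 12 mm (z), 55 to 115 g; the frame's upright sides are the full 12 mm. Origin: centre of the underside (solder side) at the start. z axis up = parts side up, as at the start; z down = turned over. It starts flat across both rails, underside 7 mm above the table, x axis within 0.15 rad of the plate's x.
- board_mid (a point): Centre of the board's volume, 6 mm from each broad face.
- board_edge_a (a point): Middle of the board's 110 mm long side at its x = -42 mm, at half thickness.
- board_edge_b (a point): Middle of the board's 110 mm long side at its x = +42 mm, at half thickness.
- staple_box: Loose grey cardboard box of staples, 39 x 63 x 34 mm, standing beside the work; origin at the centre of its underside. To be left alone.
- tape: Loose roll of tan tape lying flat, 94 mm across, 25 mm high; origin at the centre of its underside. To be left alone.
- glue: Loose glue stick standing upright, red and white, 26 mm across, 92 mm tall; origin at the centre of its underside. To be left alone.
There are look-alikes about, which are no part of the job. Leave any orange or purple look-alike of the board alone.

How it is judged (in metres and radians):
On the way, in this order (a step that is already met when the one before it is completed fails the run):
1. the board is tipped up steeply on its long side, at the plate's front edge (angle between board's own z axis and vertical between 1 and 2.2 rad and angle between the y axis of board and the y axis of plate, either way round below 0.4 rad and x of board_mid in the frame of plate between -0.13 and -0.035 m).
2. the board lies turned over on the plate (angle between board's own z axis and vertical above 2.95 rad and height (world z) of board_mid between 0.021 and 0.032 m), for 0.1 s.
At the end, for the whole second after the job is handed in: The board lies flat on the plate, solder side up (its z axis down within 0.14 rad), its long side against the stop bar (gap under 7 mm, square within 0.1 rad) and its middle within 60 mm of the bar's middle, at rest (angle between board's own z axis and vertical above 3 rad and height (world z) of board_mid between 0.022 and 0.03 m and x of board_mid in the frame of plate between 0.021 and 0.033 m and y of board_mid in the frame of plate between -0.06 and 0.06 m and angle between the y axis of board and the y axis of plate, either way round below 0.1 rad and linear speed of board below 0.01 m/s); the robot touches nothing.
It fails at once if the board is lifted clear: both its long sides are more than 42 mm above the table (height (world z) of each of board_edge_a, board_edge_b above 0.042 m).
It fails at once if the staple box, the tape roll or the glue stick is moved by more than 25 mm (distance of any of staple_box, tape, glue from where it was at the start of the episode above 0.025 m).
It also fails if it takes over 61 s, if anything falls off the work surface, if the arm or the gripper's body presses on something with over 40 N, if the wrist force passes 120 N, or if a joint passes its speed limit or range.

ROBOT

A 6-joint arm with a two-finger parallel gripper is mounted at the origin on a cart in front of the work surface, level with it; the furniture and walls round the work are solid. World frame = base frame: x ahead of the robot, y to its left, z up, the work surface at z = 0. Lengths are in m, angles in degrees, forces in N, time in s.
With the tool pointing down it reaches from about 0.4 to 0.825 m from the base axis. Payload 7 kg.
Tool frame: the origin (TCP) lies on the centre line of the jaws, within the pads' length; the fingertips stand 8 mm ahead of it and the grasp point (between the pads) lies 11 mm behind it; z points along the fingers, y is the line along which they close (so a half turn about z gives the same grasp; the last joint's range is limited). The gripper opens to 88 mm and grips with 3 to 60 N. Pads are 19 mm wide; open, the fingers measure 130 mm over their backs; the gripper's body (78 mm by 193 mm) begins 47 mm behind the grasp point.
Start: joints at [90.82, 20.546, 0.682, 0, -70.136, -16.507], TCP at [0.183, 0.65, 0.235] pointing down, gripper open.
Joint ranges: [-176.03, 176.03], [-82.01, 121.73], [-58.28, 71.71], [-173.87, 95.51], [-174.79, -0.11], [-173.66, 173.66]. Speed limits (degrees/s): [136.94, 136.94, 172.46, 180, 180, 180].

INTERFACE

Orientations are given as [roll, pitch, yaw] about the fixed x, y, z axes, in that order (R = Rz(yaw) Ry(pitch) Rx(roll)).
In Python, from plant import telemetry, viewer, close_job, models gives the robot as it stands.
- The arm moves only by the shell command python3 -m handwheel 'ROWS' [FORCE]. ROWS is JSON, a list of rows, each an object with "grip": the closure, from -1 (fully open) to 1 (shut); "travel": the shift along the tool's x, y, z as a fraction of full scale, a list of three; "spin": the turn about the tool's z as a fraction of full scale. A call has 1 to 8 rows; each row shifts and turns the commanded pose from where the row before left it, along the tool's axes as they then stand; what a row does not reach is not made up. Full scale, the value 1, is 0.025 m for a shift and 5 degrees for a turn. A row lasts 1/8 s, in which the tool goes at most 62.5 mm and 10.7 degrees, less where a joint would pass 70% of its speed; a pose out of reach is approached as far as the arm can. A call with a number of a shift or a turn outside -1 to 1 is refused whole. A call with a gripper value outside its range is refused whole. The fingers move at their own pace and stop on an object; FORCE is the grip in N (left out, the last holds). Time passes only in rows, so rows that do not move let the fingers close. It gives the time, the measured TCP pose, the force, the opening and the grip force at its end, in the units of the state.
- telemetry.get_state(): the state, without advancing time (a new reading comes with each control period).
- viewer.capture(name): name is "scene" or "top"; returns the picture (420x560x3 uint8, red, green, blue); there is no depth.
- viewer.calibration(name): a dict with "fx", "fy", "cx", "cy" (pixels), "T" (4x4, takes a point from camera to world coordinates). Camera axes: x right, y down, z forward; pixel columns grow to the right and rows downward; lengths in m; the calibration is good to about 2 mm. A picture is of the moment at which its call begins. calibration takes no time and is no camera call.
- close_job(): hands the job in; it is judged then, once.
Trained networks look in the newest picture that a camera, given by its name, has taken for a name from the list of things; names that differ only in an ending like _2 or _b are one class to them, and where a whole thing is asked for, a point or a joint stands for the part that bears it (a point fixed in the world has none). Each returns a list of dicts, best first, with "p" (0 to 1); they miss things now and then, are a little off and sometimes report something else, mostly with a low value. They report only what shows in the picture. A call takes as long as a camera call. They do not tell look-alikes from the thing itself.
- models.find_in(camera, thing): "position" ([column, row] in pixels, amid what is visible of it).
The state is a dict: "time_s": time; "joints": joint angles; "qd": joint speeds; "joint_torque": joint torques, N m; "tcp_pos": TCP position; "eef_rot": TCP orientation; "contact_force": force on the tool from outside, world axes, zero at the start; "moment": the same for the moment, N m; "gripper_width": finger opening in m; "gripper_force": force on a finger pad.
Only numpy, scipy, OpenCV 4.12 (cv2) and the standard library are available. Lean on these libraries where they do the work, as an engineer would, in place of code of your own. Each camera call takes 0.05 s, during which the arm holds its last target. There are 200 camera calls.

## Working session

There is one attempt and no reset: what is moved stays moved. The work goes in short steps, Python scripts to look and compute and a shell command to move; the robot and the scene stay as the last step left them, time stands still between calls to the robot, and variables do not carry over. Pictures are saved under pics/ and viewed, at most 10 in all, crops included, and the job is handed in when it is done.

```bash
mkdir -p pics; python3 - <<'E'
from plant import telemetry, viewer, models
import cv2,numpy as np
for n in("scene","top"):
    im=viewer.capture(n); cv2.imwrite(f"pics/{n}0.png",im[:,:,::-1])
    c=viewer.calibration(n); print(n,c["fx"],c["fy"],c["cx"],c["cy"],np.round(c["T"],3).tolist())
s=telemetry.get_state();print(s["time_s"],s["tcp_pos"],s["eef_rot"],s["gripper_width"])
E
```

```text
scene 382.38960269762214 382.38960269762214 275.31254063634213 206.42358313264612 [[0.75, -0.434, 0.499, 0.092], [-0.662, -0.497, 0.561, -0.467], [0.005, -0.751, -0.66, 0.603], [0.0, 0.0, 0.0, 1.0]]
top 435.05437970261914 435.05437970261914 283.22137946535713 211.91876238199316 [[-0.016, -0.99, 0.142, 0.406], [-1.0, 0.017, 0.003, 0.016], [-0.005, -0.142, -0.99, 0.939], [0.0, 0.0, 0.0, 1.0]]
0.1 [0.18243669 0.64941587 0.2336782 ] [ 1.79910956e+02 -7.84479432e-03 -1.56939152e+01] 0.08750422595684657
```

View pics/top0.png

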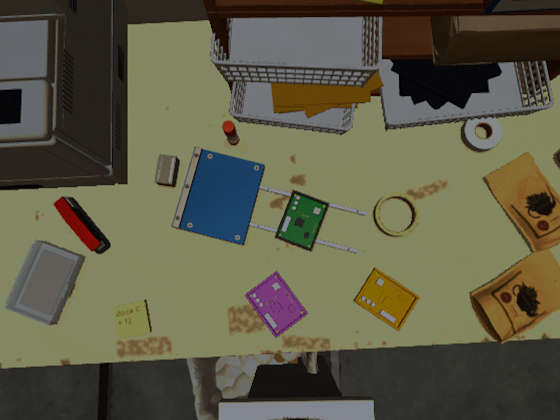

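View pics/scene0.png

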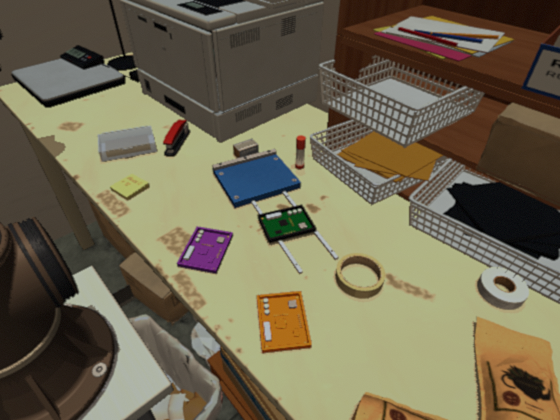

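The top view shows the blue plate at about (220,196) with the stop bar on its left. The green board is at (302,220), the glue at (231,132), the staple box at (167,170) and the tape at (396,214). The scene view agrees, and the purple and orange boards are decoys.

```bash
cat > h.py <<'E'
import numpy as np,cv2
from plant import viewer
def w(px,z,n="top"):
    c=viewer.calibration(n);T=np.array(c["T"]);px=np.atleast_2d(px).astype(float)
    d=np.c_[(px[:,0]-c["cx"])/c["fx"],(px[:,1]-c["cy"])/c["fy"],np.ones(len(px))]@T[:3,:3].T
    return T[:3,3]+d*((z-T[2,3])/d[:,2])[:,None]
def rect(im,lo,hi,z,roi):
    hsv=cv2.cvtColor(im,cv2.COLOR_RGB2HSV);m=cv2.inRange(hsv,lo,hi);k=np.zeros_like(m);a,b,c,d=roi;k[b:d,a:c]=m[b:d,a:c]
    k=cv2.morphologyEx(k,cv2.MORPH_CLOSE,np.ones((9,9)))
    cs=max(cv2.findContours(k,0,1)[0],key=cv2.contourArea)
    P=w(cs[:,0,:],z)[:,:2]
    return cv2.minAreaRect((P*1000).astype(np.float32))
E
python3 - <<'E'
from h import *
from plant import models
im=cv2.imread("pics/top0.png")[:,:,::-1].copy()
print("plate",rect(im,(100,100,40),(125,255,255),.02,(150,120,290,270)))
print("board",rect(im,(40,80,30),(85,255,255),.019,(260,180,345,260)))
print("board frame", rect(im,(0,0,0),(180,255,75),.019,(270,185,335,255)))
for a,z in(("staple_box",.017),("tape",.012),("glue",.046),("board",.013),("plate",.02)):
    for r in models.find_in("top",a)[:2]: print(a,r["p"],r["position"],w(r["position"],z).round(3))
print(w([[198,150],[178,228],[365,212],[356,250],[233,143],[157,158],[178,185]],0.02).round(3))
cv2.imwrite("pics/crop.png",cv2.resize(im[120:270,140:370],None,fx=3.4,fy=3.4,interpolation=2)[:,:,::-1])
E
```

```text
plate ((575.4300537109375, 149.58123779296875), (141.28102111816406, 178.48109436035156), 74.64850616455078)
board ((520.5294799804688, -20.75202178955078), (75.1998062133789, 100.37043762207031), 67.85623168945312)
board frame ((520.2418823242188, -20.610084533691406), (83.66353607177734, 109.90274810791016), 68.02100372314453)
staple_box 0.59 [167.7, 170.7] [[0.634 0.268 0.017]]
tape 0.74 [411.8, 213.9] [[ 0.531 -0.258  0.012]]
glue 0.82 [228.9, 130.1] [[0.713 0.131 0.046]]
board 0.93 [304.9, 217.4] [[ 0.527 -0.028  0.013]]
board 0.92 [387.2, 297.7] [[ 0.355 -0.196  0.013]]
plate 0.95 [222.0, 195.1] [[0.577 0.149 0.02 ]]
[[ 0.678  0.202  0.02 ]
 [ 0.508  0.243  0.02 ]
 [ 0.535 -0.156  0.02 ]
 [ 0.455 -0.134  0.02 ]
 [ 0.692  0.126  0.02 ]
 [ 0.662  0.291  0.02 ]
 [ 0.601  0.244  0.02 ]]
```

View pics/crop.png

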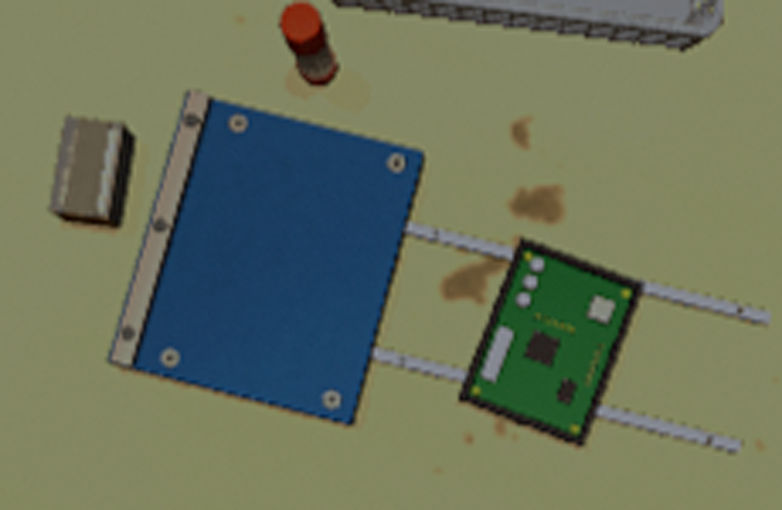

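```bash
R='{"grip":0.45,"travel":[0,0,0],"spin":1}'; python3 -m handwheel '[{"grip":0.45,"travel":[0,0,0],"spin":1},{"grip":0.45,"travel":[0,0,0],"spin":1},{"grip":0.45,"travel":[0,0,0],"spin":1},{"grip":0.45,"travel":[0,0,0],"spin":1},{"grip":0.45,"travel":[0,0,0],"spin":1},{"grip":0.45,"travel":[0,0,0],"spin":1},{"grip":0.45,"travel":[0,0,0],"spin":1},{"grip":0.45,"travel":[0,0,0],"spin":1}]'
python3 -m handwheel '[{"grip":0.45,"travel":[0,0,0],"spin":1},{"grip":0.45,"travel":[0,0,0],"spin":1},{"grip":0.45,"travel":[0,0,0],"spin":1},{"grip":0.45,"travel":[0,0,0],"spin":1},{"grip":0.45,"travel":[0,0,0],"spin":1},{"grip":0.45,"travel":[0,0,0],"spin":1},{"grip":0.45,"travel":[0,0,0],"spin":1},{"grip":0.45,"travel":[0,0,0],"spin":1}]'
python3 -m handwheel '[{"grip":0.45,"travel":[0,0,0],"spin":1},{"grip":0.45,"travel":[0,0,0],"spin":1},{"grip":0.45,"travel":[0,0,0],"spin":0}]'
```

```text
time_s: 1.35
tcp_pos: [0.1825, 0.6498, 0.2345]
eef_rot: [180.0, -0.0, -55.9]
contact_force: [0.9, 0.3, 1.0]
gripper_width: 0.0244
gripper_force: 0.0
time_s: 2.35
tcp_pos: [0.1825, 0.6498, 0.2345]
eef_rot: [180.0, -0.0, -95.9]
contact_force: [-0.2, 0.0, -0.5]
gripper_width: 0.0241
gripper_force: 0.0
time_s: 2.72
tcp_pos: [0.1825, 0.6498, 0.2345]
eef_rot: [180.0, -0.0, -105.7]
contact_force: [0.1, 0.4, -0.8]
gripper_width: 0.024
gripper_force: 0.0
```

```bash
python3 -m handwheel '[{"grip":0.45,"travel":[1,-0.77,0],"spin":0},{"grip":0.45,"travel":[1,-0.77,0],"spin":0},{"grip":0.45,"travel":[1,-0.77,0],"spin":0},{"grip":0.45,"travel":[1,-0.77,0],"spin":0},{"grip":0.45,"travel":[1,-0.77,0],"spin":0},{"grip":0.45,"travel":[1,-0.77,0],"spin":0},{"grip":0.45,"travel":[1,-0.77,0],"spin":0},{"grip":0.45,"travel":[1,-0.77,0],"spin":0}]'
python3 -m handwheel '[{"grip":0.45,"travel":[1,-0.77,0],"spin":0},{"grip":0.45,"travel":[1,-0.77,0],"spin":0},{"grip":0.45,"travel":[1,-0.77,0],"spin":0},{"grip":0.45,"travel":[1,-0.77,0],"spin":0},{"grip":0.45,"travel":[1,-0.77,0],"spin":0},{"grip":0.45,"travel":[1,-0.77,0],"spin":0},{"grip":0.45,"travel":[1,-0.77,0],"spin":0},{"grip":0.45,"travel":[1,-0.77,0],"spin":0}]'
python3 -m handwheel '[{"grip":0.45,"travel":[1,-0.77,0],"spin":0},{"grip":0.45,"travel":[1,-0.77,0],"spin":0},{"grip":0.45,"travel":[1,-0.77,0],"spin":0},{"grip":0.45,"travel":[1,-0.77,0],"spin":0},{"grip":0.45,"travel":[1,-0.77,0],"spin":0},{"grip":0.45,"travel":[1,-0.77,0],"spin":0},{"grip":0.45,"travel":[1,-0.77,0],"spin":0},{"grip":0.45,"travel":[1,-0.77,0],"spin":0}]'
python3 -m handwheel '[{"grip":0.45,"travel":[1,-0.77,0],"spin":0},{"grip":0.45,"travel":[1,-0.77,0],"spin":0},{"grip":0.45,"travel":[0,0,0],"spin":0}]'
```

```text
time_s: 3.72
tcp_pos: [0.2771, 0.4145, 0.2347]
eef_rot: [-180.0, 0.0, -105.6]
contact_force: [0.2, -0.2, -0.3]
gripper_width: 0.0242
gripper_force: 0.0
time_s: 4.72
tcp_pos: [0.3711, 0.1801, 0.2348]
eef_rot: [-180.0, 0.0, -105.6]
contact_force: [0.8, 0.9, 0.1]
gripper_width: 0.0243
gripper_force: 0.0
time_s: 5.72
tcp_pos: [0.4651, -0.0542, 0.2347]
eef_rot: [-180.0, 0.0, -105.6]
contact_force: [-0.1, 0.6, -1.0]
gripper_width: 0.0242
gripper_force: 0.0
time_s: 6.1
tcp_pos: [0.4887, -0.1131, 0.2342]
eef_rot: [180.0, -0.0, -105.8]
contact_force: [-0.6, 0.1, -0.6]
gripper_width: 0.024
gripper_force: 0.0
```

```bash
cat >> h.py <<'E'
def pf(p):
    a=np.radians(74.65);d=np.array(p[:2])-[.5754,.1496];u=np.array([np.cos(a),np.sin(a)])
    return round(d@u,4),round(-d[0]*u[1]+d[1]*u[0],4)
E
python3 -m handwheel '[{"grip":0.45,"travel":[0,-0.44,1],"spin":-0.06},{"grip":0.45,"travel":[0,0,1],"spin":0},{"grip":0.45,"travel":[0,0,1],"spin":0},{"grip":0.45,"travel":[0,0,1],"spin":0},{"grip":0.45,"travel":[0,0,1],"spin":0},{"grip":0.45,"travel":[0,0,1],"spin":0},{"grip":0.45,"travel":[0,0,1],"spin":0},{"grip":0.45,"travel":[0,0,1],"spin":0}]' >/dev/null
python3 -m handwheel '[{"grip":0.45,"travel":[0,0,0.4],"spin":0},{"grip":0.45,"travel":[0,0,0.4],"spin":0},{"grip":0.45,"travel":[0,0,0],"spin":0}]'
python3 - <<'E'
from h import *
from plant import viewer,telemetry
cv2.imwrite("pics/a.png",viewer.capture("scene")[:,:,::-1]);im=viewer.capture("top")
s=telemetry.get_state();print(pf(s["tcp_pos"]))
a=viewer.capture("scene")[160:320,200:400];b=im[150:310,230:430]
cv2.imwrite("pics/a.png",cv2.resize(np.hstack([a,b]),None,fx=2,fy=2)[:,:,::-1])
E
```

```text
time_s: 7.48
tcp_pos: [0.4991, -0.1142, 0.0145]
eef_rot: [180.0, -0.0, -105.4]
contact_force: [-0.2, -0.7, 0.7]
gripper_width: 0.0244
gripper_force: 0.0
(np.float64(-0.2744), np.float64(0.0032))
```

View pics/a.png

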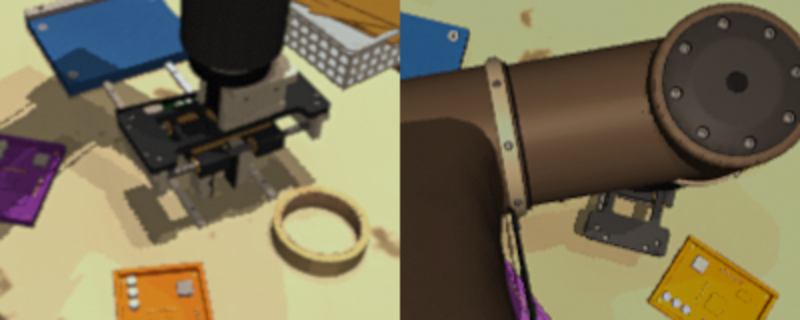

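The fingertips stand between the rails behind the board, clear of the tape. Next I push forward.

```bash
python3 -m handwheel '[{"grip":0.45,"travel":[-0.6,0,0.14],"spin":0},{"grip":0.45,"travel":[-0.6,0,0],"spin":0},{"grip":0.45,"travel":[-0.4,0,0],"spin":0},{"grip":0.45,"travel":[-0.4,0,0],"spin":0},{"grip":0.45,"travel":[-0.4,0,0],"spin":0},{"grip":0.45,"travel":[-0.4,0,0],"spin":0},{"grip":0.45,"travel":[-0.4,0,0],"spin":0},{"grip":0.45,"travel":[-0.4,0,0],"spin":0}]'
python3 -m handwheel '[{"grip":0.45,"travel":[-0.3,0,0],"spin":0},{"grip":0.45,"travel":[-0.2,0,0],"spin":0}]'
python3 -m handwheel '[{"grip":0.45,"travel":[-0.12,0,0],"spin":0},{"grip":0.45,"travel":[-0.12,0,0],"spin":0}]'
python3 -c "
from h import *
from plant import telemetry as t;s=t.get_state();print(pf(s['tcp_pos']),s['tcp_pos'])"
```

```text
time_s: 8.62
tcp_pos: [0.5232, -0.0269, 0.011]
eef_rot: [180.0, -0.0, -105.4]
contact_force: [-0.3, -1.8, 1.5]
gripper_width: 0.0241
gripper_force: 0.7
time_s: 8.88
tcp_pos: [0.5265, -0.015, 0.011]
eef_rot: [180.0, -0.0, -105.4]
contact_force: [-0.2, -3.2, 0.7]
gripper_width: 0.0241
gripper_force: 1.4
time_s: 9.12
tcp_pos: [0.5281, -0.0096, 0.0111]
eef_rot: [-180.0, -0.0, -105.4]
contact_force: [-0.5, -2.1, 1.2]
gripper_width: 0.0241
gripper_force: 0.8
(np.float64(-0.166), np.float64(0.0035)) [ 0.52810559 -0.00960404  0.01105882]
```

```bash
for i in 1; do python3 -m handwheel '[{"grip":0.45,"travel":[-0.08,0,0],"spin":0},{"grip":0.45,"travel":[-0.06,0,0],"spin":0}]'
python3 -m handwheel '[{"grip":0.45,"travel":[-0.06,0,0],"spin":0},{"grip":0.45,"travel":[0,0,0],"spin":0}]';done
python3 -c "
from h import *
from plant import telemetry as t;s=t.get_state();print(pf(s['tcp_pos']),s['tcp_pos'])"
```

```text
time_s: 9.38
tcp_pos: [0.5284, -0.0081, 0.0111]
eef_rot: [179.9, -0.2, -105.4]
contact_force: [3.9, -21.2, 1.0]
gripper_width: 0.0242
gripper_force: 9.5
time_s: 9.62
tcp_pos: [0.5284, -0.0081, 0.0111]
eef_rot: [179.9, -0.2, -105.4]
contact_force: [4.0, -23.1, 2.5]
gripper_width: 0.0241
gripper_force: 10.6
(np.float64(-0.1645), np.float64(0.0036)) [ 0.52839154 -0.00812309  0.01108833]
```

```bash
python3 -m handwheel '[{"grip":0.45,"travel":[0.04,0,-0.15],"spin":0},{"grip":0.45,"travel":[0.02,0,-0.15],"spin":0}]'
python3 -m handwheel '[{"grip":0.45,"travel":[0,0,-0.15],"spin":0},{"grip":0.45,"travel":[0,0,-0.15],"spin":0}]'
python3 - <<'E'
from h import *
from plant import telemetry as t;s=t.get_state();print(pf(s['tcp_pos']),s['tcp_pos'])
a=viewer.capture("scene")[140:270,190:370]
cv2.imwrite("pics/b.png",cv2.resize(a,None,fx=4,fy=4,interpolation=2)[:,:,::-1])
E
```

```text
time_s: 9.88
tcp_pos: [0.5281, -0.0085, 0.0183]
eef_rot: [179.9, -0.2, -105.4]
contact_force: [2.5, -13.3, -1.2]
gripper_width: 0.0239
gripper_force: 5.9
time_s: 10.12
tcp_pos: [0.5281, -0.0083, 0.026]
eef_rot: [179.9, -0.2, -105.4]
contact_force: [1.9, -14.0, 0.1]
gripper_width: 0.0243
gripper_force: 5.8
(np.float64(-0.1648), np.float64(0.0038)) [ 0.52808796 -0.00834484  0.0259773 ]
```

View pics/b.png

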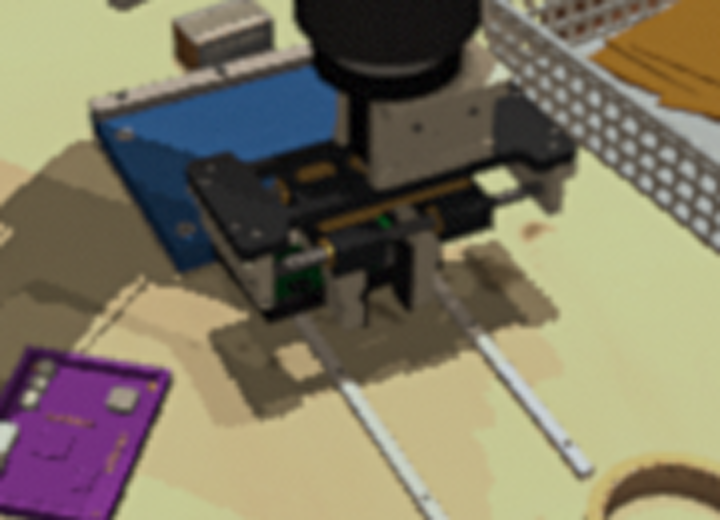

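```bash
cat >> h.py <<'E'
def proj(p,z,n="scene"):
    a=np.radians(74.65);u=np.array([np.cos(a),np.sin(a)]);v=np.array([-u[1],u[0]])
    q=np.r_[np.array([.5754,.1496])+p[0]*u+p[1]*v,z,1]
    c=viewer.calibration(n);r=np.linalg.inv(np.array(c["T"]))@q
    return np.round([c["fx"]*r[0]/r[2]+c["cx"],c["fy"]*r[1]/r[2]+c["cy"]],1)
E
python3 - <<'E'
from h import *
for y in (.055,.062):
  for z in(.007,.022): print(y,z,(proj((-.155,y),z)-[190,140])*4)
print((proj((-.07,.09),.02)-[190,140])*4,"plate corner; near rail pt",(proj((-.31,.042),.007)-[190,140])*4)
E
```

```text
0.055 0.007 [288.8 335.2]
0.055 0.022 [288.4 315.6]
0.062 0.007 [277.6 338.8]
0.062 0.022 [276.8 319.6]
[173.6 246.4] plate corner; near rail pt [443.2 522.8]
```

The board's near corner shows at about crop (265,318), which matches a height near 22 mm, so the board is lifting. I continue along the arc.

```bash
python3 -m handwheel '[{"grip":0.45,"travel":[-0.01,0,-0.14],"spin":0},{"grip":0.45,"travel":[-0.02,0,-0.14],"spin":0},{"grip":0.45,"travel":[-0.02,0,-0.14],"spin":0},{"grip":0.45,"travel":[-0.03,0,-0.14],"spin":0}]'
python3 -m handwheel '[{"grip":0.45,"travel":[-0.04,0,-0.13],"spin":0},{"grip":0.45,"travel":[-0.04,0,-0.13],"spin":0},{"grip":0.45,"travel":[-0.05,0,-0.13],"spin":0},{"grip":0.45,"travel":[-0.05,0,-0.13],"spin":0}]'
python3 - <<'E'
from h import *
from plant import telemetry as t;s=t.get_state();print(pf(s['tcp_pos']),s['tcp_pos'])
a=viewer.capture("scene")[140:270,190:370]
cv2.imwrite("pics/c.png",cv2.resize(a,None,fx=4,fy=4,interpolation=2)[:,:,::-1])
E
```

```text
time_s: 10.68
tcp_pos: [0.5286, -0.0064, 0.0401]
eef_rot: [179.9, -0.2, -105.4]
contact_force: [0.9, -13.3, 1.4]
gripper_width: 0.0241
gripper_force: 6.2
time_s: 11.18
tcp_pos: [0.5297, -0.0024, 0.0534]
eef_rot: [179.9, -0.2, -105.4]
contact_force: [1.3, -15.2, 4.6]
gripper_width: 0.0242
gripper_force: 7.2
(np.float64(-0.1586), np.float64(0.0038)) [ 0.52972136 -0.00236224  0.05336082]
```

View pics/c.png

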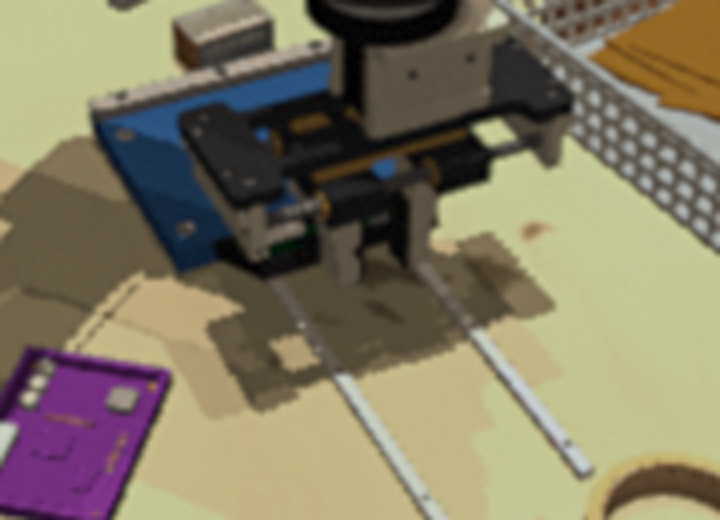

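```bash
python3 -m handwheel '[{"grip":0.45,"travel":[-0.08,0,-0.18],"spin":0},{"grip":0.45,"travel":[-0.1,0,-0.17],"spin":0},{"grip":0.45,"travel":[-0.12,0,-0.17],"spin":0},{"grip":0.45,"travel":[-0.13,0,-0.17],"spin":0}]'
python3 -m handwheel '[{"grip":0.45,"travel":[-0.14,0,-0.15],"spin":0},{"grip":0.45,"travel":[-0.15,0,-0.14],"spin":0},{"grip":0.45,"travel":[-0.16,0,-0.13],"spin":0},{"grip":0.45,"travel":[-0.17,0,-0.12],"spin":0}]'
python3 - <<'E'
from h import *
from plant import telemetry as t;s=t.get_state();print(pf(s['tcp_pos']),s['tcp_pos'])
a=viewer.capture("scene")[120:250,190:370]
cv2.imwrite("pics/d.png",cv2.resize(a,None,fx=4,fy=4,interpolation=2)[:,:,::-1])
E
```

```text
time_s: 11.72
tcp_pos: [0.5327, 0.0083, 0.0709]
eef_rot: [180.0, -0.2, -105.4]
contact_force: [-1.3, -5.5, 3.6]
gripper_width: 0.0243
gripper_force: 3.2
time_s: 12.22
tcp_pos: [0.5372, 0.0242, 0.0846]
eef_rot: [180.0, -0.1, -105.4]
contact_force: [-2.6, -6.0, 7.6]
gripper_width: 0.0238
gripper_force: 3.8
(np.float64(-0.131), np.float64(0.0037)) [0.53716489 0.02422054 0.08457302]
```

View pics/d.png

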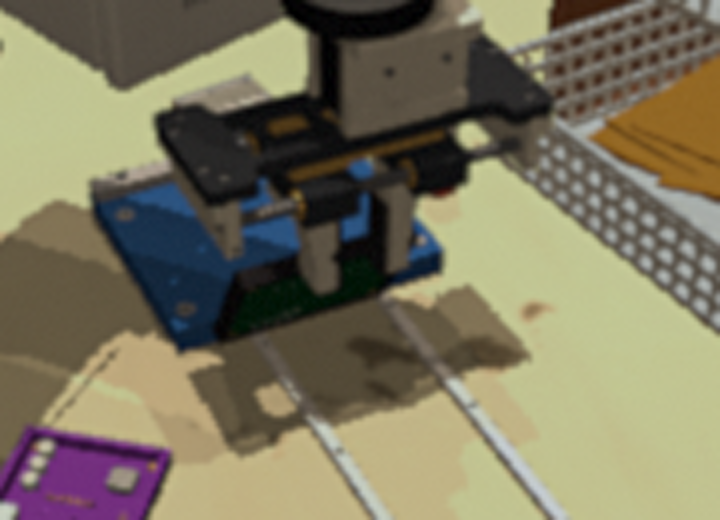

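The board stands at about 60°, with the solder side facing the camera. I push on to topple it.

```bash
python3 -m handwheel '[{"grip":0.45,"travel":[-0.18,0,-0.1],"spin":0},{"grip":0.45,"travel":[-0.19,0,-0.09],"spin":0},{"grip":0.45,"travel":[-0.19,0,-0.08],"spin":0},{"grip":0.45,"travel":[-0.2,0,-0.07],"spin":0}]'
python3 -m handwheel '[{"grip":0.45,"travel":[-0.2,0,-0.04],"spin":0},{"grip":0.45,"travel":[-0.22,0,-0.03],"spin":0},{"grip":0.45,"travel":[-0.22,0,-0.02],"spin":0},{"grip":0.45,"travel":[-0.22,0,0],"spin":0}]'
python3 -m handwheel '[{"grip":0.45,"travel":[-0.25,0,0],"spin":0},{"grip":0.45,"travel":[-0.25,0,0],"spin":0},{"grip":0.45,"travel":[-0.25,0,0],"spin":0},{"grip":0.45,"travel":[-0.25,0,0],"spin":0}]'
python3 - <<'E'
from h import *
from plant import telemetry as t;s=t.get_state();print(pf(s['tcp_pos']),s['tcp_pos'])
a=viewer.capture("scene")[120:250,190:370]
cv2.imwrite("pics/e.png",cv2.resize(a,None,fx=4,fy=4,interpolation=2)[:,:,::-1])
E
```

```text
time_s: 12.78
tcp_pos: [0.5427, 0.0441, 0.0922]
eef_rot: [180.0, 0.0, -105.4]
contact_force: [-0.3, 0.2, -1.1]
gripper_width: 0.0239
gripper_force: 0.0
time_s: 13.28
tcp_pos: [0.5485, 0.0647, 0.0946]
eef_rot: [-180.0, -0.0, -105.4]
contact_force: [0.7, -0.4, 0.3]
gripper_width: 0.0242
gripper_force: 0.1
time_s: 13.78
tcp_pos: [0.5551, 0.0889, 0.0945]
eef_rot: [180.0, -0.0, -105.4]
contact_force: [0.3, -0.1, 0.1]
gripper_width: 0.0241
gripper_force: 0.0
(np.float64(-0.0639), np.float64(0.0035)) [0.5550955  0.08886929 0.09452921]
```

View pics/e.png

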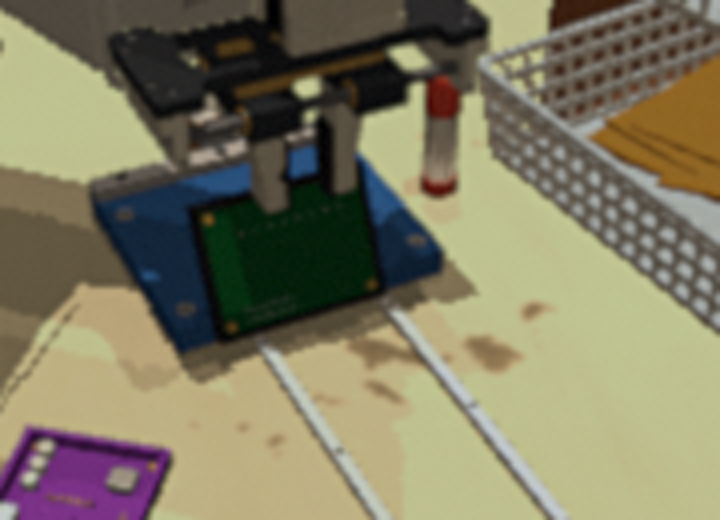

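The board is upright or just past vertical, with the fingers behind its top edge. I push further.

```bash
python3 -m handwheel '[{"grip":0.45,"travel":[-0.25,0,0],"spin":0},{"grip":0.45,"travel":[-0.25,0,0],"spin":0},{"grip":0.45,"travel":[-0.25,0,0],"spin":0},{"grip":0.45,"travel":[-0.25,0,0],"spin":0},{"grip":0.45,"travel":[-0.1,0,0],"spin":0},{"grip":0.45,"travel":[0,0,0],"spin":0}]'
python3 - <<'E'
from h import *
from plant import telemetry as t;s=t.get_state();print(pf(s['tcp_pos']),s['tcp_pos'])
a=viewer.capture("scene")[120:250,190:370]
cv2.imwrite("pics/f.png",cv2.resize(a,None,fx=4,fy=4,interpolation=2)[:,:,::-1])
E
```

```text
time_s: 14.58
tcp_pos: [0.5623, 0.1151, 0.0945]
eef_rot: [180.0, -0.0, -105.4]
contact_force: [-0.7, 0.3, 0.2]
gripper_width: 0.0245
gripper_force: 0.0
(np.float64(-0.0367), np.float64(0.0035)) [0.5623095  0.11513766 0.09451462]
```

View pics/f.png

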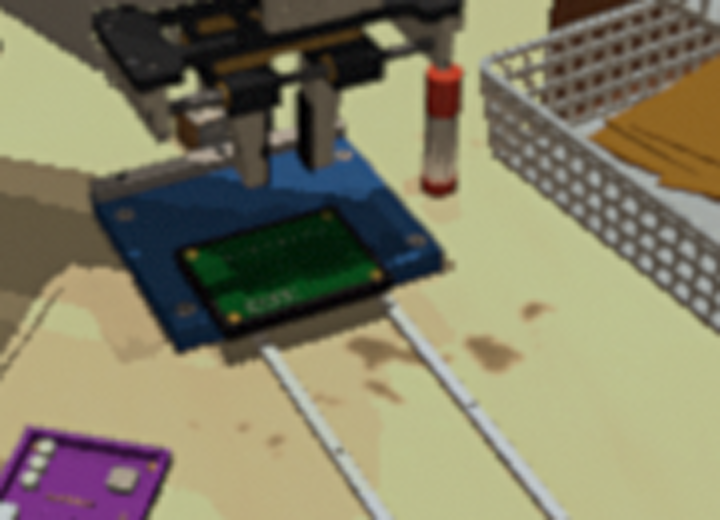

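The board lies flat, solder side up, overhanging the front edge. I retreat behind it, come down and push.

```bash
python3 -m handwheel '[{"grip":0.45,"travel":[1,0,0],"spin":0},{"grip":0.45,"travel":[1,0,0],"spin":0},{"grip":0.45,"travel":[1,0,0],"spin":0},{"grip":0.45,"travel":[0.1,0,0],"spin":0},{"grip":0.45,"travel":[0,0,0.9],"spin":0},{"grip":0.45,"travel":[0,0,0.9],"spin":0},{"grip":0.45,"travel":[0,0,0.72],"spin":0},{"grip":0.45,"travel":[0,0,0],"spin":0}]'
python3 -m handwheel '[{"grip":0.45,"travel":[-0.4,0,0],"spin":0},{"grip":0.45,"travel":[-0.4,0,0],"spin":0},{"grip":0.45,"travel":[-0.4,0,0],"spin":0},{"grip":0.45,"travel":[-0.4,0,0],"spin":0},{"grip":0.45,"travel":[-0.4,0,0],"spin":0},{"grip":0.45,"travel":[-0.4,0,0],"spin":0},{"grip":0.45,"travel":[-0.4,0,0],"spin":0},{"grip":0.45,"travel":[-0.3,0,0],"spin":0}]'
python3 -c "
from h import *
from plant import telemetry as t;s=t.get_state();print(pf(s['tcp_pos']),s['tcp_pos'])"
```

```text
time_s: 15.62
tcp_pos: [0.5409, 0.0396, 0.0305]
eef_rot: [179.9, -0.1, -105.4]
contact_force: [0.2, -0.8, 0.8]
gripper_width: 0.0242
gripper_force: 0.0
time_s: 16.62
tcp_pos: [0.5625, 0.1157, 0.0315]
eef_rot: [180.0, -0.0, -105.4]
contact_force: [-0.5, -1.4, 1.0]
gripper_width: 0.0241
gripper_force: 0.8
(np.float64(-0.0362), np.float64(0.0035)) [0.56246426 0.11565942 0.03149896]
```

```bash
python3 -m handwheel '[{"grip":0.45,"travel":[-0.2,0,0],"spin":0},{"grip":0.45,"travel":[-0.16,0,0],"spin":0},{"grip":0.45,"travel":[-0.08,0,0],"spin":0},{"grip":0.45,"travel":[-0.06,0,0],"spin":0}]'
python3 -m handwheel '[{"grip":0.45,"travel":[-0.06,0,0],"spin":0},{"grip":0.45,"travel":[-0.04,0,0],"spin":0},{"grip":0.45,"travel":[0,0,0],"spin":0}]'
python3 -c "
from h import *
from plant import telemetry as t;s=t.get_state();print(pf(s['tcp_pos']),s['tcp_pos'])"
```

```text
time_s: 17.12
tcp_pos: [0.5654, 0.1268, 0.0315]
eef_rot: [180.0, -0.0, -105.4]
contact_force: [1.2, -6.3, 1.7]
gripper_width: 0.0242
gripper_force: 2.9
time_s: 17.5
tcp_pos: [0.5654, 0.1269, 0.0315]
eef_rot: [179.9, -0.2, -105.4]
contact_force: [0.2, -11.1, 3.0]
gripper_width: 0.0241
gripper_force: 5.6
(np.float64(-0.0246), np.float64(0.0036)) [0.56539804 0.12687329 0.03146323]
```

Force is up at the expected position, so the board is against the bar. I back away, rise and check from the top camera.

```bash
python3 -m handwheel '[{"grip":0.45,"travel":[0.2,0,0],"spin":0},{"grip":0.45,"travel":[1,0,0],"spin":0},{"grip":0.45,"travel":[1,0,-1],"spin":0},{"grip":0.45,"travel":[1,0,-1],"spin":0},{"grip":0.45,"travel":[1,0,-1],"spin":0},{"grip":0.45,"travel":[1,0,-1],"spin":0},{"grip":0.45,"travel":[1,0,-1],"spin":0},{"grip":0.45,"travel":[1,0,-1],"spin":0}]'
python3 -m handwheel '[{"grip":0.45,"travel":[1,0,0],"spin":0},{"grip":0.45,"travel":[1,0,0],"spin":0},{"grip":0.45,"travel":[1,0,0],"spin":0},{"grip":0.45,"travel":[1,0,0],"spin":0},{"grip":0.45,"travel":[1,0,0],"spin":0},{"grip":0.45,"travel":[0,0,0],"spin":0}]'
python3 - <<'E'
from h import *
im=viewer.capture("top");r=rect(im,(40,80,30),(85,255,255),.032,(160,140,300,260));print(r,pf(np.array(r[0])/1000))
b=viewer.capture("scene")[120:250,190:370]
cv2.imwrite("pics/g.png",cv2.resize(np.hstack([im[110:270,140:340],cv2.resize(b,(200,160))]),None,fx=2,fy=2,interpolation=2)[:,:,::-1])
E
```

```text
time_s: 18.5
tcp_pos: [0.5176, -0.0454, 0.1824]
eef_rot: [-180.0, 0.0, -105.4]
contact_force: [-0.0, 0.6, -0.5]
gripper_width: 0.0241
gripper_force: 0.0
time_s: 19.25
tcp_pos: [0.4842, -0.1661, 0.1814]
eef_rot: [180.0, 0.0, -105.5]
contact_force: [-0.4, 0.0, -0.3]
gripper_width: 0.024
gripper_force: 0.0
((546.5673828125, 222.03907775878906), (40.64219284057617, 14.381552696228027), 7.075056076049805) (np.float64(0.0622), np.float64(0.047))
```

View pics/g.png

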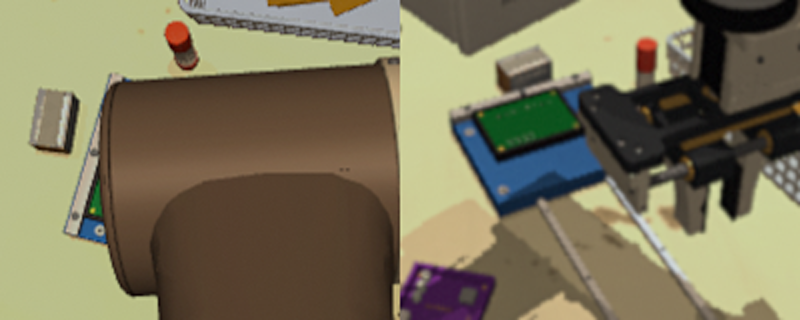

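```bash
python3 - <<'E'
from h import *
im=viewer.capture("scene");hsv=cv2.cvtColor(im,cv2.COLOR_RGB2HSV)
def f(lo,hi,z):
    m=cv2.inRange(hsv,lo,hi)[120:210,190:300]
    m=cv2.morphologyEx(m,cv2.MORPH_CLOSE,np.ones((7,7)))
    c=max(cv2.findContours(m,0,1)[0],key=cv2.contourArea)[:,0,:]+[190,120]
    r=cv2.minAreaRect((w(c,z,"scene")[:,:2]*1000).astype(np.float32));print(r,pf(np.array(r[0])/1000))
f((40,80,30),(85,255,255),.031)
from plant import telemetry as t;print(t.get_state()["time_s"])
E
```

```text
((567.6170043945312, 177.48179626464844), (75.97711944580078, 103.53702545166016), 74.34078979492188) (np.float64(0.0248), np.float64(0.0149))
19.4
```

```bash
python3 -c "
from plant import close_job;print(close_job())"
```

```text
the job is handed in; nothing more can be done
None
```

The job is handed in at about 19.4 s: the board tipped up at the front edge, toppled solder-side up onto the plate and now lies against the stop bar, square to within about 0.3° and 15 mm off the bar's middle; I kept clear of the staple box, tape roll and glue stick, and no verdict came back.

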